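Purge the drawer cramp's air line

ROBOT

A 6-joint arm with a two-finger parallel gripper is mounted at the origin on the work surface. World frame = base frame: x ahead of the robot, y to its left, z up, the work surface at z = 0. Lengths are in m, angles in rad, forces in N, time in s.
With the tool pointing down it reaches from about 0.25 to 0.775 m from the base axis. Payload 4 kg.
Tool frame: the origin (TCP) lies midway between the tips of the shut fingers; the grasp point (between the pads) lies 19 mm behind it; z points along the fingers, y is the direction in which the jaws open and shut (so a half turn about z gives the same grasp; the last joint's range is limited). The gripper opens to 85 mm and grips with 20 to 120 N. Pads are 22 mm wide; open, the fingers measure 114 mm over their backs; the gripper's body (76 mm by 85 mm) begins 54 mm behind the grasp point. The pads swing forward as they close: fully open they stand 13 mm farther back than shut.
Start: joints at [-1.21, 0.087, 1.371, -0, 1.684, -0.103], TCP at [0.246, -0.492, 0.198] pointing down, gripper open.
Joint ranges: [-3.1, 3.1], [-0.76, 2.03], [0.27, 2.55], [-1.08, 4.22], [0.17, 2.65], [-2.57, 2.57]. Speed limits (rad/s): [2.79, 2.79, 3.14, 3.14, 3.14, 3.14].

INTERFACE

Orientations are given as a unit quaternion [x, y, z, w].
In Python, from workcell import * gives the robot as it stands. The module is installed in compiled form; this text tells all that it offers.
- The arm moves only by the tool apply_moves, never from a script. Its argument "steps" is a list that holds one entry, the list of rows, each a list of 6 numbers: the shift along the world's x, y, z in mm, then the turn, a rotation vector about the world's x, y, z in degrees. In form: [[[tx, ty, tz, wx, wy, wz], ...]]. A call has 1 to 8 rows; each row is the pose to reach, as a shift and turn from the pose measured when the call began; what a row does not reach only later rows make up. A row lasts 1/12 s, in which the tool goes at most 41.7 mm and 7.16 degrees, less where a joint would pass 70% of its speed; a pose out of reach is approached as far as the arm can. A call with a gripper value outside its range is refused whole. "jaw" is the finger opening in mm, from 0 to 85.4, set as the call begins (left out, the last holds). The fingers move at their own pace and stop on an object; the grip force is fixed at half the most. Time passes only in rows, so rows that repeat a pose let the fingers close. It gives the time, the measured TCP pose, the force and the opening at its end, in the units of the state.
- get_obs(): the state, without advancing time (a new reading comes with each control period).
- read_camera(name): name is "scene" or "top"; returns a dict with "color" (384x512x3 uint8, red, green, blue), "mtx" (3x3 intrinsics, pixels), "k1" (the pictures are not rectified: a ray, as slopes to the right and down, at radius r is drawn at 1 + k1 r^2 times it, then the intrinsics apply), "R" (3x3) and "t" (3): a world point X has camera coordinates R X + t. Camera axes: x right, y down, z forward; pixel columns grow to the right and rows downward; lengths in m; the calibration is good to about 2 mm. A picture is of the moment at which its call begins. There is no depth.
- sign_off(): hands the job in, once; it reports no verdict.
The state is a dict: "t": time; "joint_pos": joint angles; "dq": joint speeds; "joint_torque": joint torques, N m; "ee_pos": TCP position; "orientation": TCP orientation; "force": force on the tool from outside, world axes, zero at the start; "wrist_torque": the same for the moment, N m; "width": finger opening in m.
Only numpy, scipy, OpenCV 4.12 (cv2) and the standard library are available. Lean on these libraries where they do the work, as an engineer would, in place of code of your own. Each camera call takes 0.05 s, during which the arm holds its last target.

TASK

Before the next drawer is glued up, blow the wood dust out of the cramp's air line: pull the blue knob on the air manifold straight up to its on stop, leave it on for about a second, then push it fully back in and let go. Leave the red knob pulled out and the black knob pushed in, as they are.

Things in the scene. Friction and masses are not known exactly. Their poses are not given: they have to be found in the camera images.
- clamp_knob (a joint): Travel (m) of the blue push-pull knob, sliding straight up and down: 0 = fully in (off, its start), 0.025 = pulled out to the stop (on). It has no spring: a stiff seal resists with about 6 to 8 N either way and holds the knob wherever it is left; both ends are hard stops.
- clamp_grip (a point): Centre of the blue knob's head, moving with it: 116 mm above the bench when in, 141 when out. Head: upright cylinder, 36 mm across, 24 mm tall, on a 12 mm stem; pushed in, its underside is 24 mm above its fixed aluminium valve block (76 x 76 mm, top 80 mm above the bench). Axes: z up, y along the row of valves, x across it, where the fingers have most room.
- main_knob (a joint): Travel (m) of the red knob (main air), same shape and travel as the blue: starts pulled out, at 0.025, and must stay out. The three valves stand in one row on a flat dark steel manifold, 95 mm apart between centres, in changing order.
- blow_knob (a joint): Travel (m) of the black knob in the same row, same shape and travel: starts pushed in, at 0, and must stay in.

How it is judged:
On the way:
1. the blue knob is pulled out to its on stop (more than 21 of 25 mm) and stays on for half a second (value of joint clamp_knob above 0.021 m), for 0.5 s.
At the end, for the whole second after the job is handed in: The blue knob is back in (within 4 mm of fully in), at rest and released; the red knob is still out (above 20 mm) and the black knob still in (below 5 mm) (value of joint clamp_knob below 0.004 m and value of joint main_knob above 0.02 m and value of joint blow_knob below 0.005 m and velocity of joint clamp_knob between -0.01 and 0.01 m/s); the robot touches nothing.
It fails at once if the red main-air knob is pushed in by more than 10 mm (value of joint main_knob below 0.015 m).
It fails at once if the black knob is pulled out by more than 10 mm (value of joint blow_knob above 0.01 m).
It also fails if it takes over 32 s, if anything falls off the work surface, if the arm or the gripper's body presses on something with over 40 N, if the wrist force passes 120 N, or if a joint passes its speed limit or range.

## Working session

There is one attempt and no reset: what is moved stays moved. The work goes in short steps, Python scripts to look and compute and a tool call to move; the robot and the scene stay as the last step left them, time stands still between calls to the robot, and variables do not carry over. Pictures are saved under pics/ and viewed, and the job is handed in when it is done.

Besides the shell and the picture viewer there is one more tool, called after "Call:" as a command line: name --argument value ..., lists and objects as JSON in quotes. apply_moves: Moves the arm, as the interface text tells. Its arguments: {"type":"object","properties":{"steps":{"type":"array","items":{"type":"array","items":{"type":"array","items":{"type":"number"}}}},"jaw":{"type":"number"}},"required":["steps"]}

```bash
mkdir -p pics; python3 - <<'E'
from workcell import *
import cv2
o=get_obs();print(o)
for n in("scene","top"):
    c=read_camera(n);cv2.imwrite(f"pics/{n}0.png",c["color"][:,:,::-1]);print(n,c["mtx"],c["k1"],c["R"],c["t"])
E
```

```text
{'t': 0.0, 'joint_pos': array([-1.21008512e+00,  8.79867632e-02,  1.37229149e+00,  1.23020121e-05,
        1.68361107e+00, -1.03087561e-01]), 'dq': array([-0.00053569, -0.0008404 , -0.00073685, -0.00145798,  0.00079611,
        0.00096901]), 'joint_torque': array([-7.60677794e-04, -3.51864159e+01, -3.13277721e+01, -1.85691310e-04,
        1.07449765e-02, -5.65411611e-07]), 'ee_pos': array([ 0.24583994, -0.49134388,  0.19710298]), 'orientation': array([ 9.73230823e-01,  2.29826992e-01, -1.41448123e-04, -1.13960475e-03]), 'force': array([-0.27017834,  0.84378687, -0.95876432]), 'wrist_torque': array([0.02388582, 0.04964862, 0.02795009]), 'width': 0.08527526748871822}
scene [[422.63520426   0.         252.54787814]
 [  0.         422.63520426 196.21389443]
 [  0.           0.           1.        ]] -0.062011083689466145 [[ 0.76268206  0.6467721   0.00138963]
 [ 0.54752909 -0.64450676 -0.53368805]
 [-0.34427891  0.40779517 -0.84568028]] [-0.4786227  -0.20448599  0.95761226]
top [[352.03953387   0.         259.69540886]
 [  0.         352.03953387 191.54606694]
 [  0.           0.           1.        ]] -0.09386859679121377 [[-0.02933354 -0.99956268  0.00374122]
 [-0.98218891  0.02812834 -0.18577873]
 [ 0.18559225 -0.00912413 -0.98258448]] [0.07310983 0.56776956 0.66500235]
```

View pics/scene0.png

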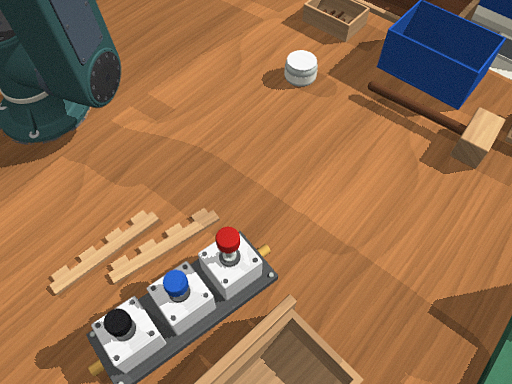

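View pics/top0.png

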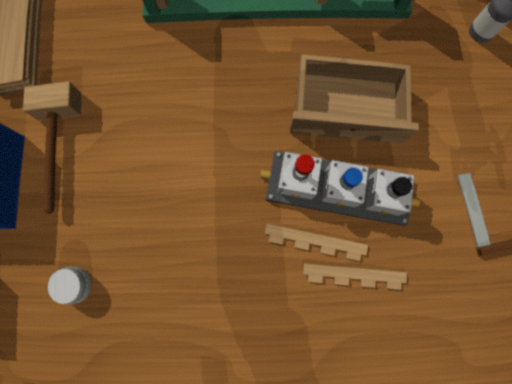

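Scene view: black knob at (118,322), blue at (176,283), red at (228,240). Top view: red at (305,164), blue at (352,177), black at (402,187). Blue is in the middle of the row. Next I'll measure all three.

```bash
cat >h.py <<'E'
from workcell import *
import cv2,numpy as np
ROI={"scene":(85,220,265,345),"top":(270,145,425,215)}
def masks(n,img):
    hsv=cv2.cvtColor(img,cv2.COLOR_RGB2HSV);H,S,V=[hsv[...,i].astype(int) for i in range(3)]
    m={"blue":(abs(H-110)<15)&(S>150),"red":((H<6)|(H>172))&(S>170)&(V>90),"black":(V<42)}
    r=np.zeros(H.shape,bool);a=ROI[n];r[a[1]:a[3],a[0]:a[2]]=1
    out={}
    for k,v in m.items():
        nn,lab,st,ce=cv2.connectedComponentsWithStats((v&r).astype(np.uint8))
        if nn<2: continue
        i=1+np.argmax(st[1:,4]);out[k]=(ce[i],st[i])
    return out
def ray(c,p):
    u=(np.array(p)-c["mtx"][:2,2])/c["mtx"][0,0];d=u.copy()
    for _ in range(20): d=u/(1+c["k1"]*(d@d))
    R=c["R"];return -R.T@c["t"],R.T@np.array([d[0],d[1],1.])
def plane(c,p,z):
    o,d=ray(c,p);return o+d*(z-o[2])/d[2]
def tri(a,b):
    (o1,d1),(o2,d2)=a,b
    s=np.linalg.lstsq(np.c_[d1,-d2],o2-o1,rcond=None)[0]
    p,q=o1+s[0]*d1,o2+s[1]*d2
    return (p+q)/2,np.linalg.norm(p-q)
E
python3 - <<'E'
from h import *
C={n:read_camera(n) for n in("scene","top")}
M={n:masks(n,C[n]["color"]) for n in C}
for k,z in(("blue",.116),("red",.141),("black",.116)):
    print(k,*[(M[n][k][0].round(1),M[n][k][1]) for n in C])
    print(*[plane(C[n],M[n][k][0],z).round(4) for n in C],tri(*[ray(C[n],M[n][k][0]) for n in C]))
E
```

```text
blue (array([175.2, 282.9]), array([163, 270,  25,  27, 519], dtype=int32)) (array([352.2, 177.1]), array([343, 168,  19,  19, 259], dtype=int32))
[ 0.5791 -0.1172  0.116 ] [ 0.5806 -0.118   0.116 ] (array([ 0.5800153 , -0.11748256,  0.11818116]), np.float64(0.0001887264079503257))
red (array([227.8, 239.1]), array([216, 227,  24,  26, 497], dtype=int32)) (array([304.5, 163.5]), array([296, 155,  18,  18, 261], dtype=int32))
[ 0.5991 -0.0232  0.141 ] [ 0.6025 -0.0255  0.141 ] (array([ 0.60109063, -0.02484537,  0.1461457 ]), np.float64(0.000220009758735177))
black (array([117.7, 322.6]), array([104, 309,  28,  28, 503], dtype=int32)) (array([401. , 186.4]), array([391, 178,  20,  18, 267], dtype=int32))
[ 0.5599 -0.2106  0.116 ] [ 0.56   -0.2109  0.116 ] (array([ 0.55999373, -0.21065092,  0.11637348]), np.float64(0.00016828014327276936))
```

```bash
python3 - <<'E'
from h import *
C={n:read_camera(n) for n in("scene","top")}
for t in((292,122),(292,130)): print(tri(ray(C["scene"],(293,298)),ray(C["top"],t)))
E
```

```text
(array([ 0.71455685, -0.01197832,  0.06890023]), np.float64(0.007447641103722506))
(array([ 0.70832438, -0.00954704,  0.04833966]), np.float64(0.0180003775201945))
```

Call:
apply_moves --steps '[[[25,28,0,0,0,3.2],[50,56,0,0,0,6.4],[75,84,0,0,0,9.6],[100,112,0,0,0,12.8],[125,140,0,0,0,16],[150,168,0,0,0,19.2],[175,196,0,0,0,22.4],[200,224,0,0,0,25.6]]]' --jaw 85

```text
t: 0.97
ee_pos: [0.4469, -0.2662, 0.1981]
orientation: [0.898, 0.441, -0.0, -0.0]
force: [0.8, -1.1, 0.5]
width: 0.0848
```

The drawer front is about 70 mm high and roughly 110 mm beyond the valve row, so the fingers clear it.

Call:
apply_moves --steps '[[[19,21,0,0,0,3.6],[38,42,0,0,0,7.2],[57,64,0,0,0,10.8],[76,85,0,0,0,14.4],[95,106,0,0,0,18],[114,128,0,0,0,21.6],[133,149,0,0,0,25.2],[133,149,0,0,0,25.2]]]'

```text
t: 1.63
ee_pos: [0.5823, -0.113, 0.1973]
orientation: [0.778, 0.629, 0.001, -0.001]
force: [0.0, -0.4, 0.0]
width: 0.085
```

```bash
python3 - <<'E'
from h import *
print(get_obs())
for n in("scene","top"):
    c=read_camera(n);cv2.imwrite(f"pics/{n}1.png",c["color"][:,:,::-1])
E
```

```text
{'t': 1.6333, 'joint_pos': array([-0.28893725,  0.1839559 ,  1.26454156,  0.0027912 ,  1.69341264,
       -0.0779891 ]), 'dq': array([-0.05837921, -0.02811157,  0.03350349, -0.06639577,  0.02465094,
        0.0208437 ]), 'joint_torque': array([  0.90484494, -39.52432752, -31.90462232,   0.18746199,
        -0.06872739,  -0.1103802 ]), 'ee_pos': array([ 0.58230635, -0.11301218,  0.19725062]), 'orientation': array([ 0.7775125 ,  0.62886594,  0.00105182, -0.00091515]), 'force': array([ 0.03092898, -0.37238865,  0.00647354]), 'wrist_torque': array([-0.0338908 ,  0.02863209,  0.02200841]), 'width': 0.08497751211138178}
```

View pics/scene1.png

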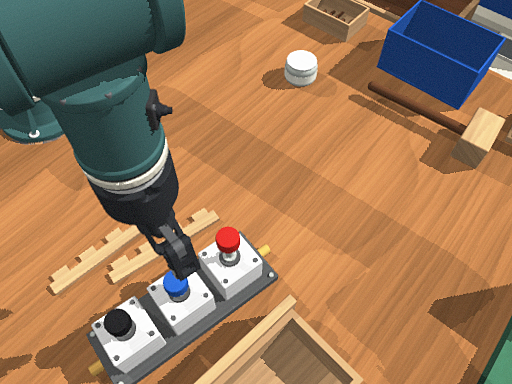

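The scene view shows the open gripper just above and behind the blue knob (176,283). Red and black are untouched. I'll read the settled pose before going down.

```bash
python3 - <<'E'
from h import *
o=get_obs();print(o["ee_pos"],o["orientation"],o["dq"].round(3))
E
```

```text
[ 0.58013196 -0.11637752  0.19753918] [ 7.79291496e-01  6.26661246e-01 -5.53097580e-04 -3.74936977e-04] [-0.034 -0.017  0.016 -0.009  0.003  0.001]
```

View pics/top1.png

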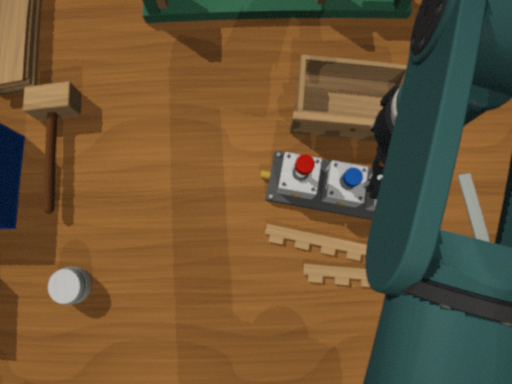

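```bash
python3 - <<'E'
from h import *
for n in("scene","top"):
    c=read_camera(n)
    y=np.array([.976,-.216,0])
    P=np.array([[.58,-.1165,.21]+s*.05*y for s in(-1,0,1)])
    print(n,cv2.projectPoints(P,cv2.Rodrigues(c["R"])[0],c["t"],c["mtx"],np.array([c["k1"],0,0,0]))[0][:,0].round(0))
print(get_obs()["ee_pos"])
E
```

```text
scene [[145. 228.]
 [165. 256.]
 [186. 286.]]
top [[362. 194.]
 [366. 164.]
 [370. 136.]]
[ 0.57944111 -0.11769238  0.19790527]
```

```bash
python3 - <<'E'
from h import *
a=[]
for n,(x,y) in(("scene",(90,200)),("top",(300,80))):
    c=read_camera(n)
    im=c["color"][:,:,::-1].copy()
    yv=np.array([.976,-.216,0]);xv=np.array([.216,.976,0])
    for z in(.21,.25):
      P=np.array([[.5795,-.1177,z]+s*.05*yv+u*.011*xv for s in(-1,1) for u in (-1,1)])
      for p in cv2.projectPoints(P,cv2.Rodrigues(c["R"])[0],c["t"],c["mtx"],np.array([c["k1"],0,0,0]))[0][:,0]:
        im[int(p[1]+.5),int(p[0]+.5)]=(0,255,0) if z<.22 else (255,0,255)
    a.append(cv2.resize(im[y:y+140,x:x+130],None,fx=3,fy=4*.75,interpolation=cv2.INTER_NEAREST))
cv2.imwrite("pics/z1.png",np.hstack(a))
E
```

```text
(no output)
```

View pics/z1.png

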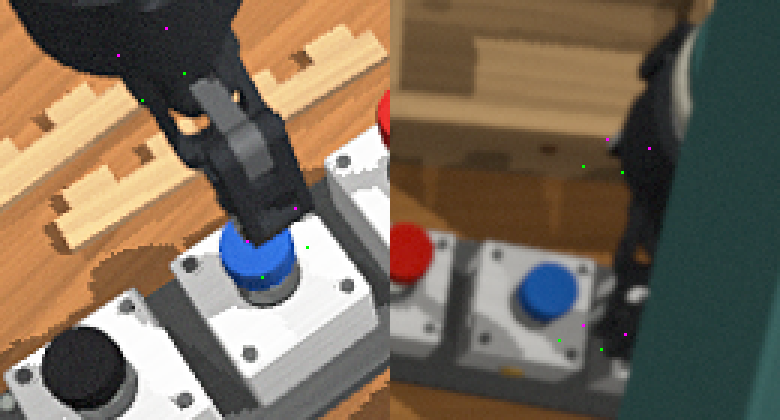

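```bash
python3 - <<'E'
from h import *
a=[]
for n,(x,y) in(("scene",(130,210)),("top",(330,110))):
    c=read_camera(n)
    im=(255*(c["color"][:,:,::-1]/255.)**.4).astype(np.uint8)
    a.append(cv2.resize(im[y:y+100,x:x+66],None,fx=6,fy=6,interpolation=cv2.INTER_CUBIC))
    print(n,-c["R"].T@c["t"])
cv2.imwrite("pics/z2.png",np.hstack(a))
E
```

```text
scene [ 0.80668468 -0.21274245  0.70136718]
top [0.43638225 0.06317501 0.75862698]
```

View pics/z2.png

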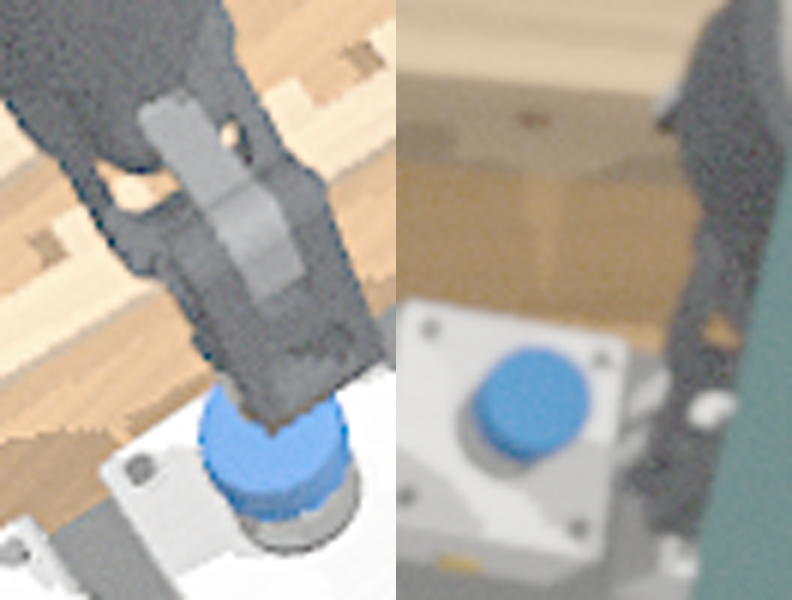

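The predicted open fingertip pixels don't match the picture well, by about 12 px in each view. That could be height or sideways offset, so I'll lower to a safe height and compare again.

Call:
apply_moves --steps '[[[0,0,-15,0,0,0],[0,0,-30,0,0,0],[0,0,-45,0,0,0],[0,0,-55,0,0,0],[0,0,-55,0,0,0],[0,0,-55,0,0,0]]]'

```text
t: 2.53
ee_pos: [0.5789, -0.1184, 0.1429]
orientation: [0.781, 0.625, -0.0, -0.0]
force: [0.1, 0.4, 1.5]
width: 0.0851
```

```bash
python3 - <<'E'
from h import *
a=[]
o=get_obs();print(o["ee_pos"],o["orientation"],o["force"])
for n,(x,y) in(("scene",(130,210)),("top",(330,110))):
    c=read_camera(n)
    im=(255*(c["color"][:,:,::-1]/255.)**.4).astype(np.uint8)
    yv=np.array([.976,-.216,0]);xv=np.array([.216,.976,0])
    b=cv2.resize(im[y:y+100,x:x+66],None,fx=6,fy=6,interpolation=cv2.INTER_CUBIC)
    for z,col in((.013,(0,255,0)),(.04,(255,0,255))):
      P=np.array([o["ee_pos"]+[0,0,z]+s*yv+u*.011*xv for s in(-.057,-.0427,.0427,.057) for u in (-1,1)])
      for p in cv2.projectPoints(P,cv2.Rodrigues(c["R"])[0],c["t"],c["mtx"],np.array([c["k1"],0,0,0]))[0][:,0]:
        cv2.circle(b,(int((p[0]+.5-x)*6),int((p[1]+.5-y)*6)),3,col,-1)
    a.append(b)
cv2.imwrite("pics/z3.png",np.hstack(a))
E
```

```text
[ 0.57890513 -0.11838678  0.14290731] [ 7.80517756e-01  6.25133322e-01 -4.03509936e-04 -4.47203955e-04] [0.14615215 0.35849092 1.54131809]
```

View pics/z3.png

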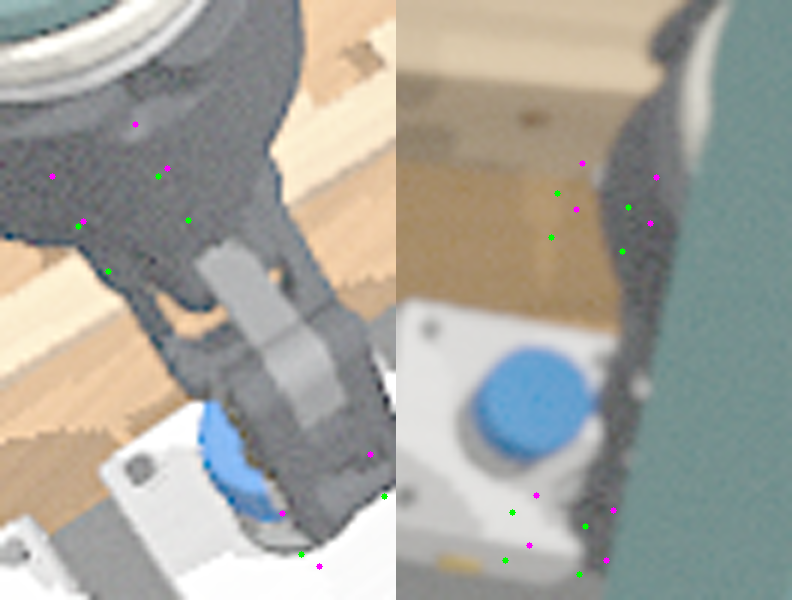

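```bash
python3 - <<'E'
from h import *
C={n:read_camera(n) for n in("scene","top")}
for nm,n,p in(("tipL","scene",(183.3,301.3)),("tipR","scene",(194.5,292.5)),("near left edge","top",(364.5,141.7))):
    print(nm,[plane(C[n],p,z).round(3).tolist() for z in(.13,.143,.156,.18,.2,.22)])
P=np.array([[0,0,0.],[0,0,.1],[0.58,-.1175,.08]])
for n in C: print(n,cv2.projectPoints(P,cv2.Rodrigues(C[n]["R"])[0],C[n]["t"],C[n]["mtx"],np.array([C[n]["k1"],0,0,0]))[0][:,0].round(0).tolist())
im=(255*(C["top"]["color"][:,:,::-1]/255.)**.4).astype(np.uint8)
a=cv2.resize(im[100:220,300:433],None,fx=6,fy=5*.9,interpolation=cv2.INTER_CUBIC);cv2.imwrite("pics/t3.png",a)
cv2.imwrite("pics/s3.png",(255*(C["scene"]["color"][:,:,::-1]/255.)**.5).astype(np.uint8))
E
```

```text
tipL [[0.612, -0.131, 0.13], [0.617, -0.133, 0.143], [0.621, -0.135, 0.156], [0.629, -0.138, 0.18], [0.636, -0.141, 0.2], [0.643, -0.144, 0.22]]
tipR [[0.615, -0.112, 0.13], [0.62, -0.114, 0.143], [0.624, -0.116, 0.156], [0.632, -0.121, 0.18], [0.639, -0.124, 0.2], [0.645, -0.128, 0.22]]
near left edge [[0.645, -0.143, 0.13], [0.641, -0.139, 0.143], [0.637, -0.135, 0.156], [0.629, -0.127, 0.18], [0.622, -0.12, 0.2], [0.615, -0.114, 0.22]]
scene [[45.0, 108.0], [26.0, 74.0], [179.0, 292.0]]
top [[296.0, 471.0], [301.0, 502.0], [347.0, 181.0]]
```

View pics/t3.png

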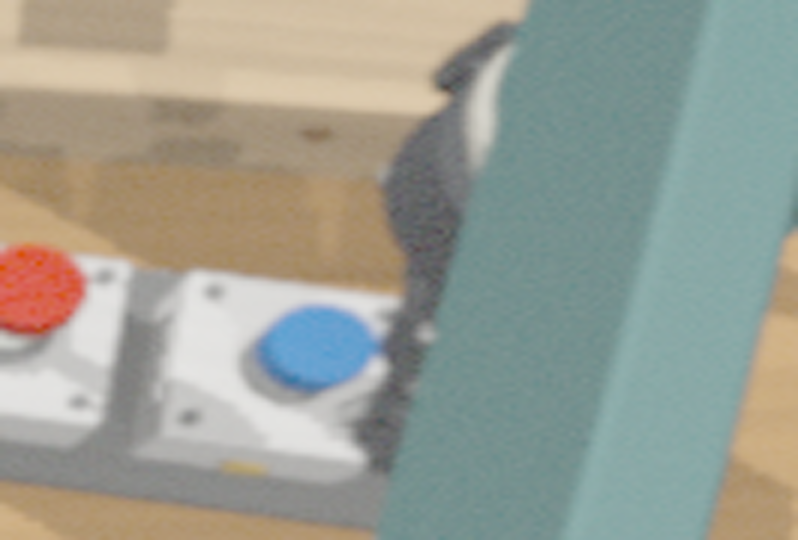

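View pics/s3.png

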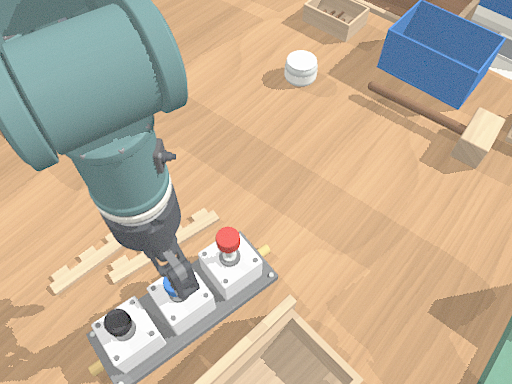

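The scene view alone can't separate tip height from finger offset, because its ray runs along the jaw plane. Closing the jaws here, 15 mm above the knob, brings the tips to the TCP and gives a clear check.

Call:
apply_moves --steps '[[[0,0,8,0,0,0],[0,0,8,0,0,0],[0,0,8,0,0,0],[0,0,8,0,0,0],[0,0,8,0,0,0],[0,0,8,0,0,0],[0,0,8,0,0,0],[0,0,8,0,0,0]]]' --jaw 0

```text
t: 3.4
ee_pos: [0.58, -0.1184, 0.1525]
orientation: [0.78, 0.625, 0.001, 0.001]
force: [-0.3, 0.4, -1.1]
width: 0.0
```

```bash
python3 - <<'E'
from h import *
a=[]
o=get_obs();print(o["ee_pos"],o["width"],o["force"])
for n,(x,y) in(("scene",(130,210)),("top",(330,110))):
    c=read_camera(n)
    im=(255*(c["color"][:,:,::-1]/255.)**.4).astype(np.uint8)
    yv=np.array([.976,-.216,0]);xv=np.array([.216,.976,0])
    b=cv2.resize(im[y:y+100,x:x+66],None,fx=6,fy=6,interpolation=cv2.INTER_CUBIC)
    P=np.array([o["ee_pos"]+u*.011*xv for u in (-1,0,1)])
    for p in cv2.projectPoints(P,cv2.Rodrigues(c["R"])[0],c["t"],c["mtx"],np.array([c["k1"],0,0,0]))[0][:,0]:
        cv2.circle(b,(int((p[0]+.5-x)*6),int((p[1]+.5-y)*6)),3,(0,255,0),-1)
    a.append(b)
cv2.imwrite("pics/z4.png",np.hstack(a))
E
```

```text
[ 0.58000156 -0.11837266  0.1525266 ] 9.84444009288537e-06 [-0.28706694  0.39714642 -1.14818284]
```

View pics/z4.png

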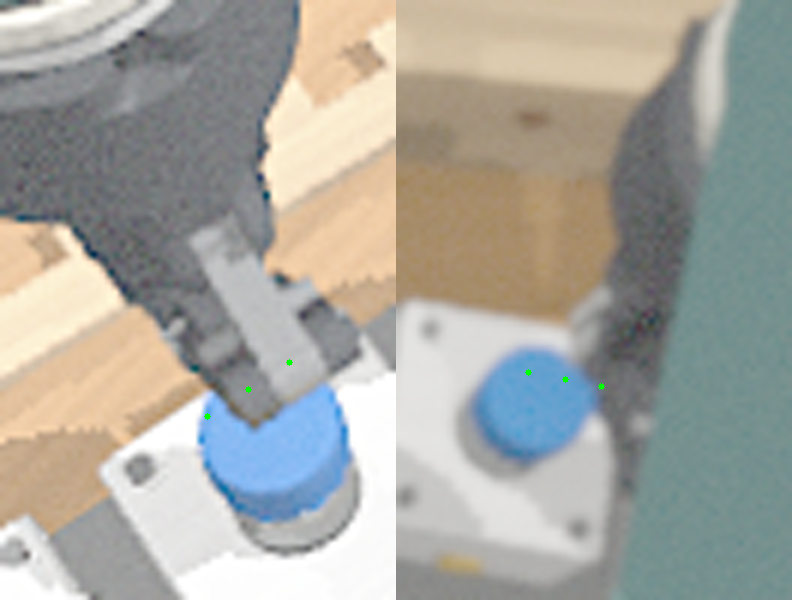

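```bash
python3 - <<'E'
from h import *
C={n:read_camera(n) for n in("scene","top")}
for s in((184.2,272),(177.2,276.7),(190,268.3)):
  for t in((359.8,166.3),(361,163)):
    print(s,t,tri(ray(C["scene"],s),ray(C["top"],t)))
for n,(x,y,w,h) in(("scene",(150,235,60,60)),("top",(340,135,60,60))):
    im=(255*(C[n]["color"][y:y+h,x:x+w,::-1]/255.)**.5).astype(np.uint8)
    cv2.imwrite(f"pics/{n}5.png",cv2.resize(im,(590,590),interpolation=cv2.INTER_NEAREST))
E
```

```text
(184.2, 272) (359.8, 166.3) (array([ 0.59238242, -0.11258957,  0.16740839]), np.float64(0.014956385553689501))
(184.2, 272) (361, 163) (array([ 0.59583056, -0.11350948,  0.17490253]), np.float64(0.013443503230071626))
(177.2, 276.7) (359.8, 166.3) (array([ 0.59090014, -0.11852057,  0.16133795]), np.float64(0.004847522526501588))
(177.2, 276.7) (361, 163) (array([ 0.59441132, -0.11936018,  0.16907596]), np.float64(0.0034642529039438977))
(190, 268.3) (359.8, 166.3) (array([ 0.59372564, -0.10783458,  0.172468  ]), np.float64(0.02322392348755293))
(190, 268.3) (361, 163) (array([ 0.59712099, -0.10881671,  0.17975947]), np.float64(0.0216079940224965))
```

View pics/scene5.png

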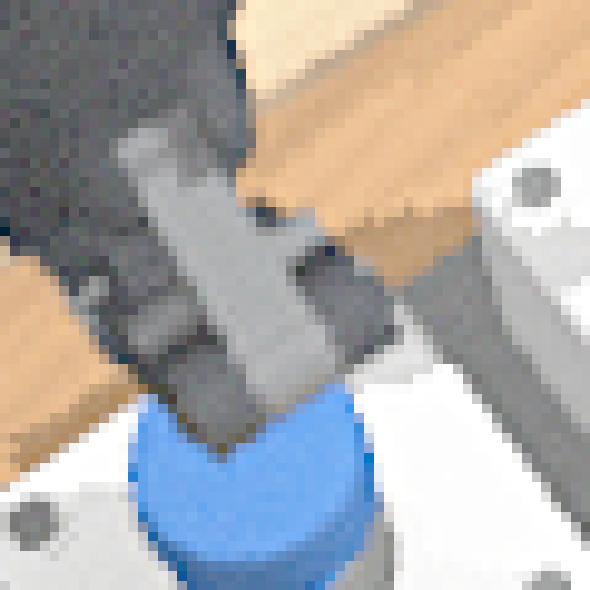

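View pics/top5.png

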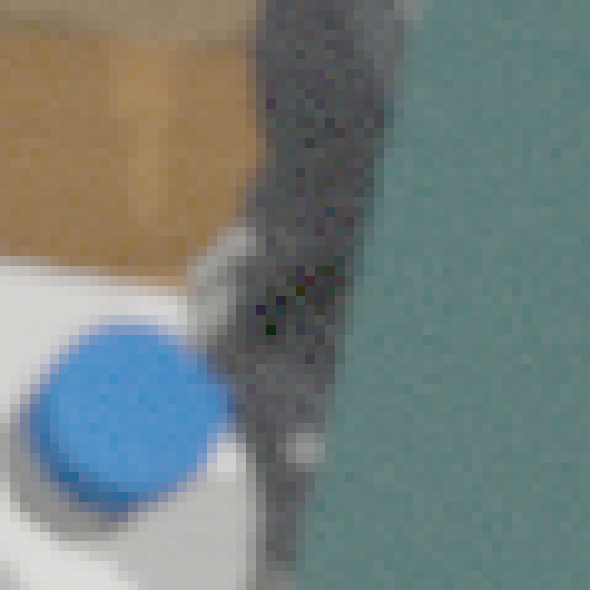

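```bash
python3 - <<'E'
from h import *
C={n:read_camera(n) for n in("scene","top")}
for s in((181.5,258.4),(179,260),(186,263)):
  for t in((359.2,165.5),(362,160)):
    print(s,t,tri(ray(C["scene"],s),ray(C["top"],t)))
for z in (.14,.1525,.165,.18,.2,.22):
  print(z,[plane(C[n],p,z)[:2].round(3).tolist() for n,p in(("scene",(172.6,280.8)),("scene",(189.7,269.6)),("top",(359.2,165.5)),("top",(364,155)),("top",(366.5,142)))])
E
```

```text
(181.5, 258.4) (359.2, 165.5) (array([ 0.58669617, -0.10526311,  0.19182432]), np.float64(0.012229517183676744))
(181.5, 258.4) (362, 160) (array([ 0.59234634, -0.10749894,  0.2041533 ]), np.float64(0.010959721560342087))
(179, 260) (359.2, 165.5) (array([ 0.58614345, -0.10725332,  0.18988621]), np.float64(0.00874151765478534))
(179, 260) (362, 160) (array([ 0.59182847, -0.10944732,  0.20232693]), np.float64(0.007552463336126755))
(186, 263) (359.2, 165.5) (array([ 0.59053611, -0.10598811,  0.18300977]), np.float64(0.01723908315656627))
(186, 263) (362, 160) (array([ 0.59617407, -0.10824132,  0.19570693]), np.float64(0.015826649010664048))
0.14 [[0.583, -0.121], [0.59, -0.094], [0.597, -0.126], [0.616, -0.137], [0.641, -0.144]]
0.1525 [[0.588, -0.123], [0.595, -0.096], [0.593, -0.122], [0.613, -0.133], [0.637, -0.14]]
0.165 [[0.593, -0.125], [0.599, -0.099], [0.59, -0.118], [0.609, -0.129], [0.633, -0.136]]
0.18 [[0.599, -0.128], [0.605, -0.102], [0.586, -0.114], [0.605, -0.124], [0.628, -0.131]]
0.2 [[0.607, -0.131], [0.613, -0.106], [0.581, -0.108], [0.599, -0.117], [0.621, -0.124]]
0.22 [[0.615, -0.134], [0.621, -0.111], [0.576, -0.102], [0.593, -0.111], [0.615, -0.117]]
```

The picture evidence on fingertip height is still inconclusive. Closing on the knob settles it safely: a width of about 36 mm means it's gripped, and 0 means the fingers are too high. I'll open and descend.

Call:
apply_moves --steps '[[[0,1,0,0,0,0],[0,1,0,0,0,0],[0,1,0,0,0,0],[0,1,0,0,0,0],[0,1,0,0,0,0],[0,1,0,0,0,0],[0,1,0,0,0,0],[0,1,0,0,0,0]]]' --jaw 85

```text
t: 4.37
ee_pos: [0.5801, -0.1174, 0.1528]
orientation: [0.78, 0.625, 0.001, 0.001]
force: [-0.3, 0.2, 0.3]
width: 0.0849
```

Call:
apply_moves --steps '[[[0,0,-10,0,0,0],[0,0,-20,0,0,0],[0,0,-30,0,0,0],[0,0,-40,0,0,0],[0,0,-50,0,0,0],[0,0,-58,0,0,0],[0,0,-58,0,0,0],[0,0,-58,0,0,0]]]'

```text
t: 5.03
ee_pos: [0.5796, -0.1173, 0.0938]
orientation: [0.78, 0.625, 0.0, 0.0]
force: [0.8, 0.5, 0.1]
width: 0.0849
```

```bash
python3 - <<'E'
from h import *
o=get_obs();print(o["ee_pos"],o["width"],o["force"])
for n,(x,y,w,h) in(("scene",(140,225,90,90)),("top",(320,125,90,90))):
    im=(255*(read_camera(n)["color"][y:y+h,x:x+w,::-1]/255.)**.5).astype(np.uint8)
    cv2.imwrite(f"pics/{n}6.png",cv2.resize(im,(390,390),interpolation=cv2.INTER_NEAREST))
cv2.imwrite("pics/z6.png",np.hstack([cv2.imread(f"pics/{n}6.png") for n in("scene","top")]))
E
```

```text
[ 0.57962232 -0.11726021  0.09378204] 0.0849392518958979 [0.79188818 0.52276279 0.08067972]
```

View pics/z6.png

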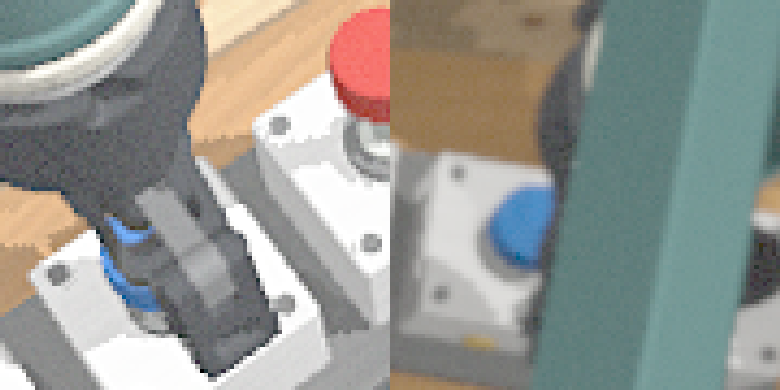

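The finger now straddles the knob: its tip centre is at about zoomed (245,350), against about (238,376) predicted. Force is near zero. Closing.

Call:
apply_moves --steps '[[[0,0,0,0,0,0],[0,0,0,0,0,0],[0,0,0,0,0,0],[0,0,0,0,0,0],[0,0,0,0,0,0],[0,0,0,0,0,0]]]' --jaw 0

```text
t: 5.63
ee_pos: [0.5806, -0.1176, 0.0955]
orientation: [0.78, 0.625, 0.001, 0.002]
force: [0.1, 0.1, 0.7]
width: 0.0114
```

Call:
apply_moves --steps '[[[0,0,0,0,0,0],[0,0,0,0,0,0],[0,0,0,0,0,0]]]'

```text
t: 5.88
ee_pos: [0.5806, -0.1175, 0.0954]
orientation: [0.78, 0.625, 0.001, 0.002]
force: [1.3, 0.2, 0.1]
width: -0.0001
```

```bash
python3 - <<'E'
from h import *
o=get_obs();print(o["ee_pos"],o["width"],o["force"])
for n,(x,y,w,h) in(("scene",(140,225,90,90)),("top",(320,125,90,90))):
    im=(255*(read_camera(n)["color"][y:y+h,x:x+w,::-1]/255.)**.5).astype(np.uint8)
    cv2.imwrite(f"pics/{n}6.png",cv2.resize(im,(390,390),interpolation=cv2.INTER_NEAREST))
cv2.imwrite("pics/z7.png",np.hstack([cv2.imread(f"pics/{n}6.png") for n in("scene","top")]))
E
```

```text
[ 0.5805523  -0.11754679  0.0953856 ] -8.81613028558528e-05 [1.31287108 0.21938301 0.12389432]
```

View pics/z7.png

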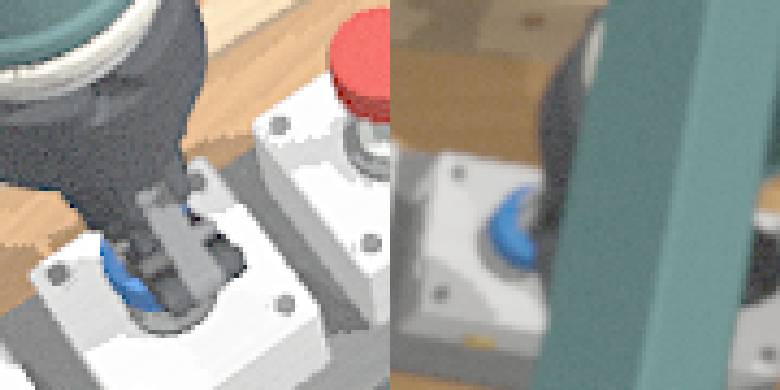

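The fingers shut fully above the head, so the tips really are more than 30 mm higher than the reported TCP suggests. I'll check the tool axis against the picture before moving.

```bash
python3 - <<'E'
from h import *
o=get_obs()
c=read_camera("scene")
im=(255*(c["color"][:,:,::-1]/255.)**.5).astype(np.uint8)
b=cv2.resize(im[60:360,30:330],None,fx=2,fy=2,interpolation=cv2.INTER_CUBIC)
for i in range(0,9):
  P=(o["ee_pos"]+[0,0,.04*i])[None]
  p=cv2.projectPoints(P,cv2.Rodrigues(c["R"])[0],c["t"],c["mtx"],np.array([c["k1"],0,0,0]))[0][0,0]
  print(i,p.round(1)); cv2.circle(b,(int((p[0]-30)*2),int((p[1]-60)*2)),3,(0,255,0),-1)
cv2.imwrite("pics/ax.png",b)
E
```

```text
0 [177.9 288.6]
1 [173.6 278.8]
2 [168.9 267.8]
3 [163.5 255.4]
4 [157.5 241.3]
5 [150.6 225. ]
6 [142.5 206.2]
7 [133.2 184.2]
8 [122.2 158.1]
```

View pics/ax.png

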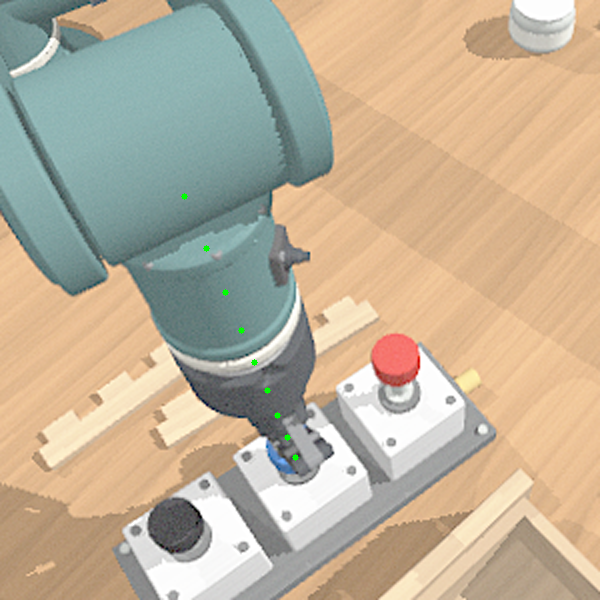

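```bash
python3 - <<'E'
from h import *
C={n:read_camera(n) for n in("scene","top")}
yv=np.array([.976,-.216,0]);xv=np.array([.216,.976,0])
def pr(n,P):
    c=C[n];return cv2.projectPoints(np.atleast_2d(P),cv2.Rodrigues(c["R"])[0],c["t"],c["mtx"],np.array([c["k1"],0,0,0]))[0][:,0]
T=[np.array([.5794,-.1177,.1979]),np.array([.5796,-.1173,.0938])]
obs=[[(175.8,281.7),(194.2,270.8)],[(189.6,311.5),(204.2,301.2)]]
from scipy.optimize import least_squares
def f(q):
    s,u,h,w=q
    return np.concatenate([(pr("scene",[t+[0,0,h]+s*yv+(u-w)*xv,t+[0,0,h]+s*yv+(u+w)*xv])-o).ravel() for t,o in zip(T,obs)])
r=least_squares(f,[.057,0,.013,.0135]);print(r.x,r.fun.round(1))
J=r.jac;print(np.sqrt(np.diag(np.linalg.inv(J.T@J))))
for h in(.0,.013,.03,.05):
  r=least_squares(lambda p:f([p[0],p[1],h,p[2]]),[.057,0,.0135]);print(h,r.x,r.cost,r.fun.round(1))
E
```

```text
[0.0670781  0.00075429 0.08073576 0.01113949] [ 0.6  0.4 -0.1 -0.6 -0.3  0.1 -0.3  0.1]
[0.00559539 0.00152057 0.01463816 0.00066712]
0.0 [0.03648372 0.00852615 0.01308138] 11.621450707332803 [ 1.4  2.4  0.5  1.5 -1.3 -2.2 -1.  -2.3]
0.013 [0.04140065 0.00727668 0.0127693 ] 8.710655756592281 [ 1.3  2.1  0.4  1.2 -1.1 -1.9 -0.9 -2. ]
0.03 [0.04783538 0.00564173 0.01236088] 5.413541732913869 [ 1.1  1.7  0.3  0.8 -1.  -1.4 -0.8 -1.5]
0.05 [0.05541345 0.00371664 0.01187988] 2.455089905295464 [ 0.9  1.3  0.2  0.3 -0.7 -0.9 -0.6 -0.9]
```

Motion parallax across two heights says the real tips sit about 40 mm above the reported TCP, with the sideways position good to a few mm. That fits the fingers shutting above the head. I'll find the knob top by touch with the shut fingers, in small steps.

Call:
apply_moves --steps '[[[0,0,-2,0,0,0],[0,0,-4,0,0,0],[0,0,-4,0,0,0]]]'

```text
t: 6.38
ee_pos: [0.581, -0.1177, 0.095]
orientation: [0.78, 0.625, 0.002, 0.003]
force: [-4.8, 0.7, 11.3]
width: 0.0004
```

Call:
apply_moves --steps '[[[0,0,-1,0,0,0],[0,0,-3,0,0,0],[0,0,-3,0,0,0]]]'

```text
t: 6.63
ee_pos: [0.582, -0.118, 0.095]
orientation: [0.78, 0.625, 0.003, 0.004]
force: [-3.2, -0.2, 10.4]
width: 0.0003
```

Contact came at once: 11 N at reported z = 0.095. The knob top is at 0.128, so the real tips are about 33 mm above the reported TCP. To put the pads on the head centre I need reported z ≈ 0.064. I'll lift, open and go down.

Call:
apply_moves --steps '[[[0,0,12,0,0,0],[-1,0,20,0,0,0],[-1,0,20,0,0,0],[-1,0,20,0,0,0],[-1,0,20,0,0,0],[-1,0,20,0,0,0],[-1,0,20,0,0,0],[-1,0,20,0,0,0]]]' --jaw 85

```text
t: 7.3
ee_pos: [0.5807, -0.1179, 0.1142]
orientation: [0.78, 0.625, 0.002, 0.004]
force: [-0.2, 0.2, -0.4]
width: 0.085
```

Call:
apply_moves --steps '[[[0,0,-8,0,0,0],[0,0,-16,0,0,0],[0,0,-23,0,0,0],[0,0,-30,0,0,0],[0,0,-34,0,0,0],[0,0,-34,0,0,0]]]'

```text
t: 7.8
ee_pos: [0.5796, -0.1175, 0.0782]
orientation: [0.78, 0.625, 0.001, 0.002]
force: [-0.4, 0.1, -0.3]
width: 0.085
```

Call:
apply_moves --steps '[[[0,0,-5,0,0,0],[0,0,-10,0,0,0],[0,0,-15,0,0,0],[0,0,-15,0,0,0]]]'

```text
t: 8.13
ee_pos: [0.5787, -0.1173, 0.0616]
orientation: [0.78, 0.625, 0.001, 0.001]
force: [0.3, 0.2, -0.7]
width: 0.0848
```

```bash
python3 - <<'E'
from h import *
o=get_obs();print(o["ee_pos"],o["width"],o["force"])
for n,(x,y,w,h) in(("scene",(140,225,90,90)),("top",(320,125,90,90))):
    im=(255*(read_camera(n)["color"][y:y+h,x:x+w,::-1]/255.)**.5).astype(np.uint8)
    cv2.imwrite(f"pics/{n}6.png",cv2.resize(im,(390,390),interpolation=cv2.INTER_NEAREST))
cv2.imwrite("pics/z8.png",np.hstack([cv2.imread(f"pics/{n}6.png") for n in("scene","top")]))
E
```

```text
[ 0.5787243  -0.11729082  0.06163084] 0.08478231176494151 [ 0.32587592  0.21203065 -0.72884507]
```

View pics/z8.png

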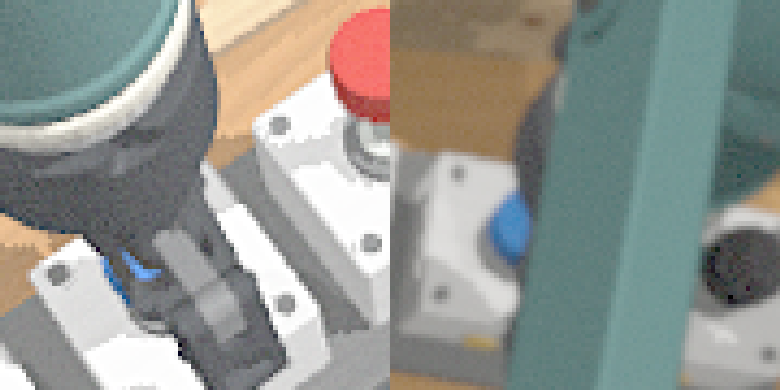

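The finger stands beside the head, with blue still visible behind it at zoomed (125,275), and there is no contact force. Closing.

Call:
apply_moves --steps '[[[0,0,0,0,0,0],[0,0,0,0,0,0],[0,0,0,0,0,0],[0,0,0,0,0,0],[0,0,0,0,0,0],[0,0,0,0,0,0],[0,0,0,0,0,0],[0,0,0,0,0,0]]]' --jaw 0

```text
t: 8.9
ee_pos: [0.5807, -0.1178, 0.0637]
orientation: [0.78, 0.625, 0.002, 0.003]
force: [4.9, -0.2, 2.1]
width: 0.0346
```

The jaws have the head at 34.6 mm. Pulling up.

Call:
apply_moves --steps '[[[0,0,4,0,0,0],[0,0,8,0,0,0],[0,0,12,0,0,0],[0,0,16,0,0,0],[0,0,20,0,0,0],[0,0,24,0,0,0],[0,0,27,0,0,0],[0,0,27,0,0,0]]]'

```text
t: 9.57
ee_pos: [0.5806, -0.1177, 0.0888]
orientation: [0.78, 0.625, 0.002, 0.003]
force: [6.2, -0.2, -5.2]
width: 0.0347
```

```bash
python3 - <<'E'
from h import *
o=get_obs();print(o["ee_pos"],o["width"],o["force"])
for n,(x,y,w,h) in(("scene",(140,225,90,90)),("top",(320,125,90,90))):
    im=(255*(read_camera(n)["color"][y:y+h,x:x+w,::-1]/255.)**.5).astype(np.uint8)
    cv2.imwrite(f"pics/{n}6.png",cv2.resize(im,(390,390),interpolation=cv2.INTER_NEAREST))
cv2.imwrite("pics/z9.png",np.hstack([cv2.imread(f"pics/{n}6.png") for n in("scene","top")]))
E
```

```text
[ 0.58059419 -0.11773991  0.08877744] 0.03467651359288277 [ 6.19927884 -0.16346377 -5.18142479]
```

View pics/z9.png

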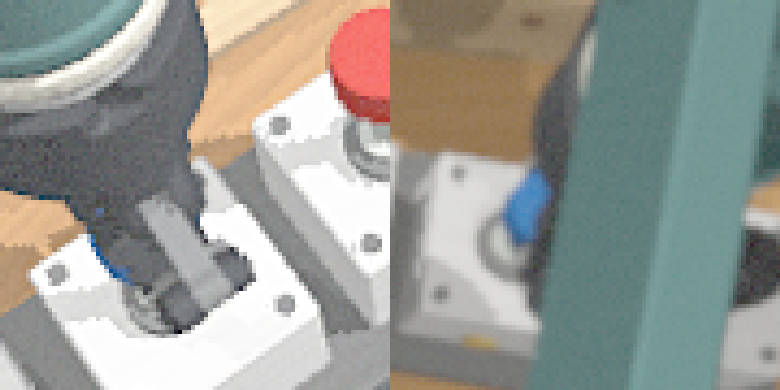

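The top view shows the head lifted with the stem collar exposed at about (505,245). I'll pull a few mm more to make sure it is on the stop, and hold.

Call:
apply_moves --steps '[[[0,0,2,0,0,0],[0,0,3,0,0,0],[0,0,3,0,0,0],[0,0,3,0,0,0],[0,0,3,0,0,0],[0,0,3,0,0,0],[0,0,3,0,0,0],[0,0,3,0,0,0]]]'

```text
t: 10.33
ee_pos: [0.5805, -0.1177, 0.0888]
orientation: [0.78, 0.625, 0.002, 0.002]
force: [7.9, -2.2, -9.7]
width: 0.0342
```

```bash
python3 - <<'E'
from h import *
o=get_obs();print(o["ee_pos"],o["width"],o["force"])
for n,(x,y,w,h) in(("scene",(140,225,90,90)),("top",(320,125,90,90))):
    im=(255*(read_camera(n)["color"][y:y+h,x:x+w,::-1]/255.)**.5).astype(np.uint8)
    cv2.imwrite(f"pics/{n}6.png",cv2.resize(im,(390,390),interpolation=cv2.INTER_NEAREST))
cv2.imwrite("pics/z10.png",np.hstack([cv2.imread(f"pics/{n}6.png") for n in("scene","top")]))
E
```

```text
[ 0.58052967 -0.11770531  0.08879498] 0.03424564640980713 [ 7.85413495 -2.16139861 -9.68088649]
```

View pics/z10.png

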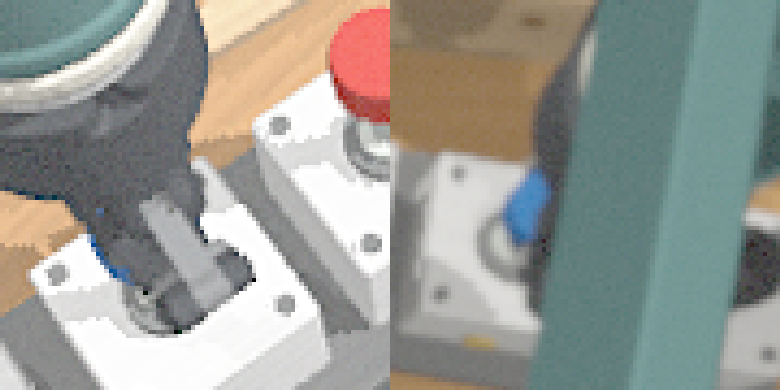

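The arm stays at z = 0.0888 while force rises to 9.7 N, so the knob is on its stop after 25 mm of travel with no slip. I'll hold a bit longer, then push in.

Call:
apply_moves --steps '[[[0,0,0,0,0,0],[0,0,0,0,0,0],[0,0,0,0,0,0],[0,0,0,0,0,0],[0,0,0,0,0,0]]]'

```text
t: 10.85
ee_pos: [0.5806, -0.1177, 0.0882]
orientation: [0.78, 0.625, 0.002, 0.002]
force: [3.9, -1.9, -4.5]
width: 0.0345
```

Call:
apply_moves --steps '[[[0,0,-4,0,0,0],[0,0,-8,0,0,0],[0,0,-12,0,0,0],[0,0,-16,0,0,0],[0,0,-20,0,0,0],[0,0,-24,0,0,0],[0,0,-27,0,0,0],[0,0,-28,0,0,0]]]'

```text
t: 11.52
ee_pos: [0.5807, -0.1178, 0.0635]
orientation: [0.78, 0.625, 0.002, 0.003]
force: [-3.2, 0.2, 14.6]
width: 0.0345
```

Call:
apply_moves --steps '[[[0,0,-2,0,0,0],[0,0,-3,0,0,0],[0,0,-3,0,0,0]]]'

```text
t: 11.77
ee_pos: [0.5807, -0.1178, 0.0636]
orientation: [0.78, 0.625, 0.002, 0.003]
force: [-1.7, 0.9, 10.8]
width: 0.0344
```

It is back at the starting height (0.0636) and on the hard stop. Releasing and retreating upwards.

Call:
apply_moves --steps '[[[0,0,0,0,0,0],[0,0,0,0,0,0],[0,0,0,0,0,0],[0,0,0,0,0,0],[0,0,0,0,0,0],[0,0,0,0,0,0],[0,0,0,0,0,0],[0,0,0,0,0,0]]]' --jaw 85

```text
t: 12.43
ee_pos: [0.5806, -0.1178, 0.0634]
orientation: [0.78, 0.625, 0.002, 0.003]
force: [-0.2, 0.9, -0.3]
width: 0.0849
```

Call:
apply_moves --steps '[[[0,0,8,0,0,0],[0,0,20,0,0,0],[0,0,35,0,0,0],[0,0,55,0,0,0],[0,0,80,0,0,0],[0,0,110,0,0,0],[0,0,140,0,0,0],[0,0,140,0,0,0]]]'

```text
t: 13.1
ee_pos: [0.5841, -0.1188, 0.2136]
orientation: [0.78, 0.625, 0.007, 0.01]
force: [0.3, 0.1, 0.5]
width: 0.0852
```

Call:
apply_moves --steps '[[[-20,-25,0,0,0,0],[-40,-50,0,0,0,0],[-60,-75,0,0,0,0],[-80,-100,0,0,0,0],[-100,-125,0,0,0,0],[-120,-150,0,0,0,0],[-120,-150,0,0,0,0],[-120,-150,0,0,0,0]]]'

```text
t: 13.77
ee_pos: [0.4635, -0.2701, 0.215]
orientation: [0.781, 0.624, 0.007, 0.011]
force: [-0.7, 0.7, 0.1]
width: 0.0849
```

```bash
python3 - <<'E'
from h import *
o=get_obs();print(o["t"],o["ee_pos"],o["width"],o["force"],abs(o["dq"]).max())
C={n:read_camera(n) for n in("scene","top")}
M={n:masks(n,C[n]["color"]) for n in C}
for k in("blue","red","black"):
    print(k,[(n,M[n][k][0].round(1),M[n][k][1][4]) for n in C])
cv2.imwrite("pics/end.png",np.hstack([cv2.resize(C[n]["color"][:,:,::-1],(400,300)) for n in C]))
E
```

```text
13.7667 [ 0.46346886 -0.27006773  0.21502947] 0.08487678246285708 [-0.65420345  0.65143831  0.08357809] 0.04610796203638904
blue [('scene', array([175.2, 282.9]), np.int32(519)), ('top', array([352.2, 176.9]), np.int32(262))]
red [('scene', array([227.7, 239.2]), np.int32(499)), ('top', array([304.4, 163.9]), np.int32(273))]
black [('scene', array([117.5, 322.5]), np.int32(499)), ('top', array([401.1, 186.3]), np.int32(266))]
```

View pics/end.png

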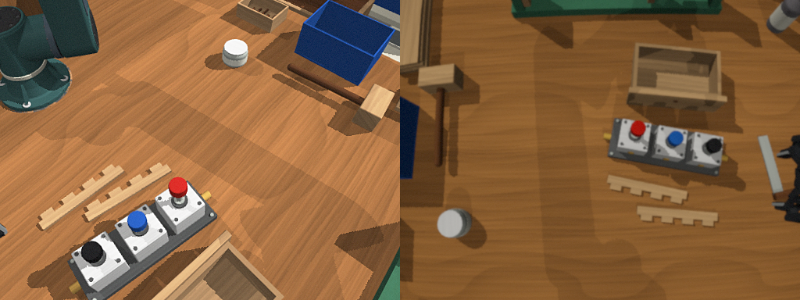

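All three knobs are back at their starting pixels, within 0.4 px. The gripper is clear and touching nothing. I'll hand it in.

```bash
python3 -c "
from workcell import *
print(sign_off())"
```

```text
the job is handed in; nothing more can be done
None
```

I pulled the blue knob up to its on stop, held it on for a little over a second, pushed it fully back in and let go. I then handed the job in at about 14 s; sign-off reports no verdict.

- **Pull and push:** the gripper rose 25 mm, then stopped rising as I kept pulling (force up to 9.7 N). It came back down to its starting height (0.0636 m, against 0.0637 m when it took hold) and met the hard stop.
- **Final picture:** all three knobs are within 0.4 px of where they started in both cameras: blue in, red out, black in. The arm is clear, with about 1 N or less on the wrist.
- **What disagreed:** the fingertips were about 33 mm higher than the reported tool position suggests. My first close therefore shut above the blue knob's head. I found the true height by lightly touching the head with about 11 N, knob fully in, and gripped lower. Motion between pictures had suggested about 40 mm.
- **Red knob height:** it measured 5 mm above its stated height at the start, while blue and black were within about 2 mm.

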